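# Load a breaker into the test fixture

## Task

Lift the gate of the breaker test fixture past its balance point and ease it back, without letting it fall or forcing it, until it rests open by itself on its rubber stop. Then set the two-pole breaker gently into the fixture's nest, upright and fully home, and let go of it. Leave everything else on the bench where it is.

Things in the scene. Friction and masses are not known exactly. Their poses are not given: they have to be found in the camera images.
- fixture: Breaker test fixture, bolted to the bench: grey base plate 340 x 160 x 15 mm, black nest at its front, hinged aluminium gate over it, rubber-tipped stop behind. Origin: centre of the base's underside. x points from the front (handle end, towards the robot) to the rear, z up. Two thin rests for the gate, 99 mm above the bench, stand 50 mm in front of the nest's centre, 55 mm to either side.
- gate (a joint): Angle of the gate, rad: 0 shut, level over the nest; it grows as the handle goes up and then back. Balance point between 0.65 and 0.8, open rest between 1.50 and 1.83 rad (both differ each time: feel for them). Lifting takes about 2.5 N at the bar, fading to nothing at balance; past it the gate falls back by itself, hard. Swing it slower than 2 rad/s either way, past 1.1 rad slower than 1.2.
- gate_hinge (a point): Point on the gate's hinge axis, midway between the hinge blocks, 105 mm above the bench. The axis runs along the fixture's y; axes as the fixture's. Over the hinge of the shut gate stands a steel stem 153 mm tall with a 50 mm counterweight; on opening it tips to the rear and lies down on the stop.
- gate_handle (a point): Middle of the gate's handle bar: round, black, 14 mm thick, along the fixture's y, 100 mm free between the side arms, 210 mm from the hinge axis. 105 mm above the bench when shut, about 315 mm when open; turns with the gate. Free space: 45 mm behind it to the head plate, 90 mm below, all in front.
- nest (a point): Centre of the nest's floor (top of the base plate, 15 mm above the bench), 115 mm in front of the hinge axis; axes as the fixture's. The nest is a pocket 88 mm long (fixture x) and 39 mm wide in a black block 109 x 60 mm, 14 mm high, with a 3 mm chamfer round the mouth. The shut gate covers it; the open gate stands clear, 70 mm and more behind its centre.
- stop_post: Aluminium block with lock nut behind the hinge; it carries the stop screw with the rubber tip on which the open gate's stem lies. Origin: centre of the block's underside. The screw's height is not shown by this pose: it differs each time. The stop bears at most 30 N; pressed through the handle bar it gives about 1 mm for each 3 N.
- breaker2: The two-pole breaker: white, 36 mm wide (y), 85 mm long (x), two joined black toggles, standing on its back. Height 46 mm at the ends, 66 mm over the middle 45 mm of its length, toggles to 80 mm; 0.2 to 0.3 kg. Origin: centre of its underside. It fits the nest either way round, length along fixture x. Press it on the fixture with no more than 40 N.
- breaker1: Single-pole breaker, 18 mm wide, otherwise the same shape: leave alone. Origin: centre of its underside.
- breaker3: Three-pole breaker, 54 mm wide, otherwise the same shape: leave alone. Origin: centre of its underside.
- meter: Hand multimeter lying on its back, 165 x 80 x 43 mm: leave alone. Origin: centre of its underside.
- board: Small green circuit board with parts on it, 100 x 70 x 35 mm: leave alone. Origin: centre of its underside.
- tape: Roll of black tape, 64 mm across, 19 mm high: leave alone. Origin: centre of its underside.
- driver: Screwdriver lying on the bench: leave alone.
- parts_tray: Small blue parts tray, 120 x 90 x 35 mm: leave alone. Origin: centre of its underside.
Not all that is in view belongs to the job. What is shaped like the breaker2 but pink, red or yellow is not meant.

How it is judged:
By the outcome, as a careful person would: the job done as asked, in the order asked, and still so for the second after the job is handed in, with the robot touching nothing.
It also fails if it takes over 67 s, if anything falls off the work surface, if the arm or the gripper's body presses on something with over 40 N, if the wrist force passes 120 N, or if a joint passes its speed limit or range.

## Robot

A 6-joint arm with a two-finger parallel gripper is mounted at the origin on the work surface. World frame = base frame: x ahead of the robot, y to its left, z up, the work surface at z = 0. Lengths are in m, angles in rad, forces in N, time in s.
With the tool pointing down it reaches from about 0.3 to 0.875 m from the base axis. Payload 4.2 kg.
Tool frame: the origin (TCP) lies between the finger pads; the fingertips stand 17 mm ahead of it and the grasp point (between the pads) lies 2 mm behind it; z points along the fingers, x is the direction in which the jaws open and shut, and the axes are right-handed (so a half turn about z gives the same grasp; the last joint's range is limited). The gripper opens to 85 mm and grips with 20 to 120 N. Pads are 22 mm wide; open, the fingers measure 114 mm over their backs; the gripper's body (76 mm by 85 mm) begins 54 mm behind the grasp point. The pads swing forward as they close: fully open they stand 13 mm farther back than shut.
Start: joints at [-1.146, 0.32, 1.565, -0, 1.257, -0.02], TCP at [0.247, -0.519, 0.248] pointing down, gripper open.
Joint ranges: [-3.11, 3.11], [-0.84, 2.01], [0.21, 2.61], [-1.34, 4.49], [0.05, 2.63], [-2.56, 2.56]. Speed limits (rad/s): [2.57, 2.57, 3.14, 3.14, 3.14, 3.14].

## Interface

Orientations are given as a rotation vector (axis times angle).
In Python, from plant import env gives the robot as it stands. The module is installed in compiled form; this text tells all that it offers.
- The arm moves only by the tool play_rows, never from a script. Its argument "motion" is a list that holds one entry, the list of rows, each a list of 5 numbers: the shift along the tool's x, y, z in m, then the turn about the tool's z in rad, then the finger opening in m, from 0 to 0.0854. A call has 1 to 12 rows; each row shifts and turns the commanded pose from where the row before left it, along the tool's axes as they then stand; what a row does not reach is not made up. A row lasts 1/8 s, in which the tool goes at most 62.5 mm and 10.7 degrees, less where a joint would pass 70% of its speed; a pose out of reach is approached as far as the arm can. A call with a gripper value outside its range is refused whole. The fingers move at their own pace and stop on an object; the grip force is fixed at half the most. Time passes only in rows, so rows that do not move let the fingers close. It gives the time, the measured TCP pose, the force and the opening at its end, in the units of the state.
- env.get_state(): the state, without advancing time (a new reading comes with each control period).
- env.snapshot(name): name is "scene" or "top"; returns the picture (480x640x3 uint8, red, green, blue); there is no depth.
- env.camera_params(name): a dict with "fx", "fy", "cx", "cy" (pixels), "pose" (4x4, takes a point from camera to world coordinates). Camera axes: x right, y up, looking along -z (the intrinsics and any distortion apply to the point x, -y, -z); pixel columns grow to the right and rows downward; lengths in m; the calibration is good to about 2 mm. A picture is of the moment at which its call begins. camera_params takes no time and is no camera call.
- env.finish_job(): hands the job in, once; it reports no verdict.
Trained networks look in the newest picture that a camera, given by its name, has taken for a name from the list of things; names that differ only in an ending like _2 or _b are one class to them, and where a whole thing is asked for, a point or a joint stands for the part that bears it (a point fixed in the world has none). Each returns a list of dicts, best first, with "confidence" (0 to 1); they miss things now and then, are a little off and sometimes report something else, mostly with a low value. They report only what shows in the picture. A call takes as long as a camera call. They do not tell look-alikes from the thing itself.
- env.cut_out(camera, thing): "region" (480x640 bool, what is visible of it) and "rect" ([left, top, right, bottom] in pixels, round what is visible of it).
The state is a dict: "time": time; "joints": joint angles; "qd": joint speeds; "tau": joint torques, N m; "tcp_pos": TCP position; "tcp_rot": TCP orientation; "wrist_force": force on the tool from outside, world axes, zero at the start; "moment": the same for the moment, N m; "finger_gap": opening from 0.0 (shut) to 1.0 (fully open).
Only numpy, scipy, OpenCV 4.12 (cv2) and the standard library are available. Lean on these libraries where they do the work, as an engineer would, in place of code of your own. Each camera call takes 0.05 s, during which the arm holds its last target.

## Working session

There is one attempt and no reset: what is moved stays moved. The work goes in short steps, Python scripts to look and compute and a tool call to move; the robot and the scene stay as the last step left them, time stands still between calls to the robot, and variables do not carry over. Pictures are saved under pics/ and viewed, and the job is handed in when it is done.

Besides the shell and the picture viewer there is one more tool, called after "Request:" in YAML: its name, and indented under it one key for each argument. play_rows: Moves the arm, as the interface text tells. Its arguments: {"type":"object","properties":{"motion":{"type":"array"}},"required":["motion"]}

```bash
mkdir -p pics
cat > h.py <<'E'
import numpy as np, cv2
from plant import env
from scipy.spatial.transform import Rotation as R
def ray(cam,u,v):
    p=env.camera_params(cam); 
    P=np.array(p['pose']); d=np.array([(u-p['cx'])/p['fx'],-(v-p['cy'])/p['fy'],-1.0])
    return P[:3,3],P[:3,:3]@d
def at(cam,u,v,z):
    o,d=ray(cam,u,v); return o+d*(z-o[2])/d[2]
def proj(cam,X):
    p=env.camera_params(cam);P=np.array(p['pose']);c=P[:3,:3].T@(np.array(X)-P[:3,3])
    return p['cx']+p['fx']*c[0]/-c[2], p['cy']-p['fy']*c[1]/-c[2]
def snap(cam,name):
    im=np.array(env.snapshot(cam)); cv2.imwrite(f'pics/{name}.png',im[:,:,::-1]); return im
E
python3 - <<'E'
from h import *
print(env.get_state())
for c in('scene','top'):
    snap(c,c+'0'); print(env.camera_params(c))
    for t in('fixture','breaker2','nest','gate_handle','stop_post'):
        try:
            for r in env.cut_out(c,t)[:3]:
                m=r['region']; ys,xs=np.nonzero(m)
                print(c,t,round(r['confidence'],2),r['rect'],m.sum(),xs.mean(),ys.mean())
                if len(xs)>5: print(cv2.minAreaRect(np.c_[xs,ys].astype(np.float32)))
        except Exception as e: print(c,t,e)
E
```

```text
{'time': 0.0, 'joints': array([-1.14603970e+00,  3.20315167e-01,  1.56567816e+00, -2.43385653e-05,
        1.25738451e+00, -1.99908476e-02]), 'qd': array([-0.00260908, -0.00173142, -0.00065268, -0.00039772,  0.00122559,
       -0.00105901]), 'tau': array([ 2.16188950e-03, -4.15507007e+01, -2.34159994e+01,  3.25504170e-04,
        8.20504938e-03,  2.02812964e-05]), 'tcp_pos': array([ 0.24719964, -0.51866227,  0.2474692 ]), 'tcp_rot': array([-2.65586197e+00,  1.67628849e+00,  2.36022902e-03]), 'wrist_force': array([ 0.95819145,  0.36157925, -0.37482056]), 'moment': array([ 0.01186414,  0.02301326, -0.02046949]), 'finger_gap': 1.0003566026457211}
{'fx': 553.3019862014208, 'fy': 553.3019862014208, 'cx': 323.77476752865124, 'cy': 248.10981274416085, 'pose': array([[ 0.36966271, -0.65619714,  0.65784101,  1.39274073],
       [ 0.92909097,  0.25204493, -0.27067198, -0.36946049],
       [ 0.01180869,  0.71125148,  0.70283845,  1.01568275],
       [ 0.        ,  0.        ,  0.        ,  1.        ]])}
scene fixture 0.86 [265.6, 218.1, 350.5, 383.0] 10209 303.176804780096 307.35547066314035
(
[... 2611 characters left out ...]
897217), 78.69007110595703)
top nest 0.94 [319.3, 135.6, 400.0, 266.6] 7284 358.37561779242174 198.3191927512356
((359.12939453125, 198.9176483154297), (64.86222076416016, 128.856689453125), 12.528807640075684)
top gate_handle 0.64 [326.5, 161.7, 389.1, 267.2] 2720 355.8558823529412 215.36470588235295
((356.305908203125, 210.62355041503906), (49.24321746826172, 104.77742004394531), 12.528807640075684)
top stop_post 0.65 [361.9, 137.5, 376.5, 150.1] 232 369.64224137931035 144.2198275862069
((369.5, 144.0), (16.0, 15.0), 90.0)
top stop_post 0.27 [207.4, 138.3, 268.6, 198.7] 1712 237.59053738317758 166.76285046728972
((237.75001525878906, 167.25), (59.396968841552734, 28.991374969482422), 45.0)
```

View pics/scene0.png

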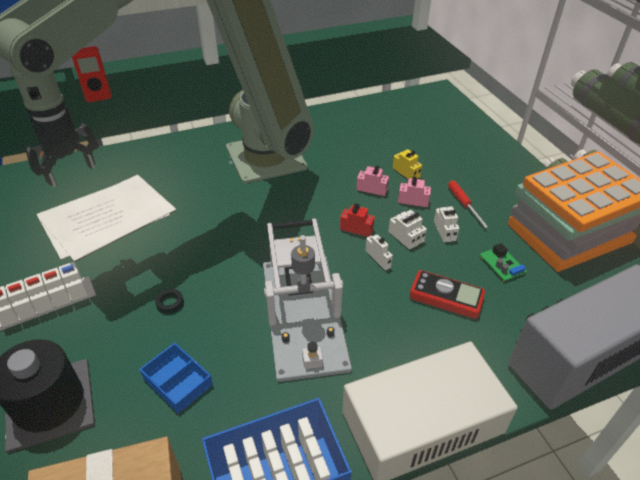

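View pics/top0.png

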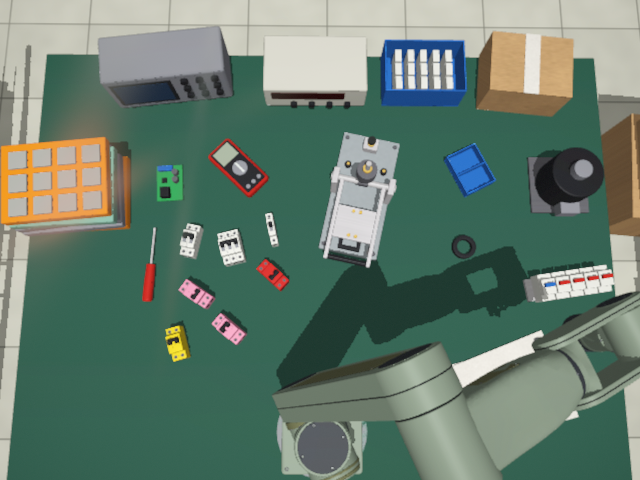

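Run:
```python
import cv2
a=cv2.imread('pics/top0.png'); 
b=cv2.resize(a[120:290,165:415],None,fx=3.2,fy=3.2,interpolation=cv2.INTER_CUBIC); cv2.imwrite('pics/topz.png',b)
a=cv2.imread('pics/scene0.png'); 
b=cv2.resize(a[160:400,240:440],None,fx=2.5,fy=2.5,interpolation=cv2.INTER_CUBIC); cv2.imwrite('pics/scenez.png',b)
```

```text
(no output)
```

View pics/topz.png

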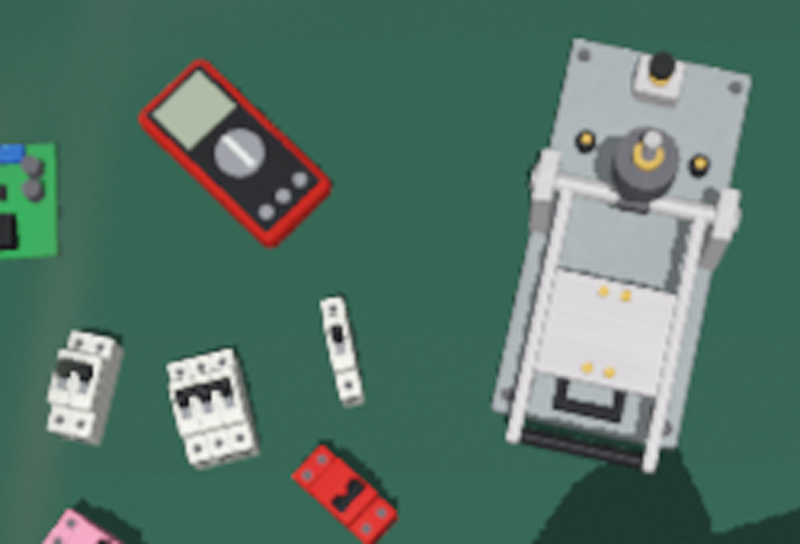

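View pics/scenez.png

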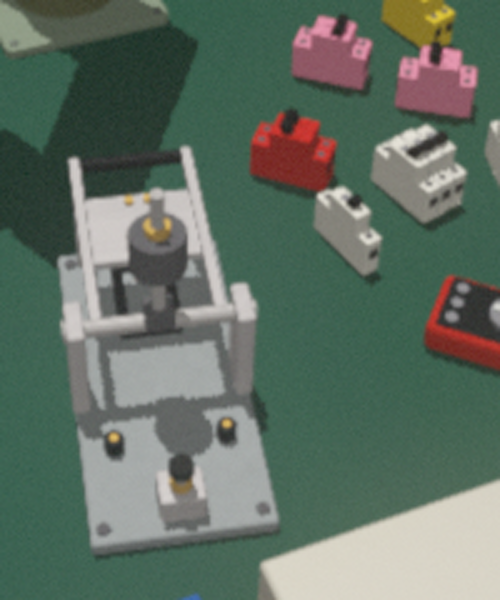

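```bash
cat > fit.py <<'E'
from h import *
from scipy.optimize import least_squares, minimize
K=[('top',345.3,131.9,.17,.08,.015),('top',399.4,143.4,.17,-.08,.015),('top',376.3,259.7,-.17,-.08,.015),('top',319.1,248.75,-.17,.08,.015),
 ('scene',278,379.6,.17,-.08,.015),('scene',351,367.9,.17,.08,.015),('scene',264.8,263.2,-.17,-.08,.015)]
def W(p,x,y,z):
    c,s=np.cos(p[2]),np.sin(p[2]); return [p[0]+c*x-s*y,p[1]+s*x+c*y,z]
def f(p): return np.concatenate([np.array(proj(c,W(p,x,y,z)))-[u,v] for c,u,v,x,y,z in K])
r=least_squares(f,[.6,-.1,-.2]); print('fixture',r.x); print(r.fun.reshape(-1,2).round(1))
for cam,u,v in [('top',327.5,256.6),('top',368.1,265.3),('scene',272.4,225.3),('scene',315.5,220.6)]: print('bar end',cam,at(cam,u,v,.107))
# breaker
def V(p):
    o=[]
    for hx,h in((.0425,0),(.0425,.046),(.0225,.066),(.008,.078)):
        for a in(-1,1):
            for b in(-1,1): o.append(W(p,a*hx,b*(.018 if h<.07 else .012),h))
    return o
import sys
masks={}
im=cv2.imread('pics/top0.png'); hsv=cv2.cvtColor(im,cv2.COLOR_BGR2HSV)
def wm(name,box):
    im=cv2.imread(f'pics/{name}0.png'); hsv=cv2.cvtColor(im,cv2.COLOR_BGR2HSV)
    m=np.zeros(im.shape[:2],np.uint8); l,t,rr,b=box
    m[t:b,l:rr]=(hsv[t:b,l:rr,1]<80)*1
    m=cv2.morphologyEx(m,cv2.MORPH_CLOSE,np.ones((5,5),np.uint8))
    cs,_=cv2.findContours(m,cv2.RETR_EXTERNAL,cv2.CHAIN_APPROX_NONE); c=max(cs,key=cv2.contourArea)
    h=cv2.convexHull(c); o=np.zeros_like(m); cv2.fillPoly(o,[h],1); print(name,o.sum(),cv2.boundingRect(h)); return o
M={'top':wm('top',(172,215,210,266)),'scene':wm('scene',(431,198,464,248))}
def sil(c,p):
    S=8; q=np.array([proj(c,v) for v in V(p)]); h=cv2.convexHull((q*S).astype(np.float32)).astype(np.int32)
    return q
def cost(p):
    e=0
    for c,m in M.items():
        q=np.array([proj(c,v) for v in V(p)],np.float32); h=cv2.convexHull(q)
        l,t=q.min(0).astype(int)-12
        S=6; ms=cv2.resize(m[t:t+80,l:l+80],None,fx=S,fy=S,interpolation=cv2.INTER_NEAREST)
        o=np.zeros_like(ms); cv2.fillPoly(o,[((h-[l,t]+.5)*S).astype(np.int32)],1)
        i=(o&ms).sum(); e+=1-i/((o|ms).sum()+ (M[c].sum()*S*S-ms.sum()))
    return e
x0=at('top',190,241,.04)
best=min((minimize(cost,[x0[0],x0[1],a],method='Nelder-Mead',options=dict(initial_simplex=[[x0[0],x0[1],a],[x0[0]+.01,x0[1],a],[x0[0],x0[1]+.01,a],[x0[0],x0[1],a+.15]])) for a in(-.4,-.2,0,.2)),key=lambda r:r.fun)
print('br2',best.x,best.fun)
p=r.x
for n,x,z in(('handle',-.21,.105),('hinge',0,.105),('nest',-.115,.015)):
    pass
for c in('top','scene'):
    a=cv2.imread(f'pics/{c}0.png'); S=3; 
    a=cv2.resize(a,None,fx=S,fy=S)
    q=np.array([proj(c,v) for v in V(best.x)],np.float32); cv2.polylines(a,[((cv2.convexHull(q)+.5)*S).astype(np.int32)],1,(0,0,255))
    pts=[W(p,x,y,.015) for x,y in((-.17,-.08),(-.17,.08),(.17,.08),(.17,-.08))]
    cv2.polylines(a,[((np.array([proj(c,v) for v in pts])+.5)*S).astype(np.int32)],1,(0,0,255))
    u,v=np.array(proj(c,best.x[:2].tolist()+[.03])); u,v=int(u*S),int(v*S)
    cv2.imwrite(f'pics/{c}fit.png',a[(110*S if c=="top" else 190*S):(110*S if c=="top" else 190*S)+600,165*S:165*S+800] if c=='top' else a[190*S:190*S+600,255*S:255*S+800])
s=env.get_state(); print(R.from_rotvec(s['tcp_rot']).as_matrix().round(4))
E
python3 fit.py
```

```text
fixture [ 0.62909161 -0.10449324 -0.2126869 ]
[[-1.8 -0.9]
 [-0.2 -0.8]
 [-0.5 -0.1]
 [-1.1 -1.6]
 [-1.8 -1.1]
 [ 0.7  0.2]
 [-2.9 -1.4]]
bar end top [ 0.44029151 -0.01408894  0.107     ]
bar end top [ 0.41810525 -0.11689916  0.107     ]
bar end scene [ 0.42397964 -0.10707756  0.107     ]
bar end scene [ 0.4454828  -0.00292801  0.107     ]
top 934 (173, 223, 31, 43)
scene 921 (432, 203, 29, 42)Traceback (most recent call last):
  File "fit.py", line 41, in <module>
    best=min((minimize(cost,[x0[0],x0[1],a],method='Nelder-Mead',options=dict(initial_simplex=[[x0[0],x0[1],a],[x0[0]+.01,x0[1],a],[x0[0],x0[1]+.01,a],[x0[0],x0[1],a+.15]])) for a in(-.4,-.2,0,.2)),key=lambda r:r.fun)
  File "fit.py", line 41, in <genexpr>
    best=min((minimize(cost,[x0[0],x0[1],a],method='Nelder-Mead',options=dict(initial_simplex=[[x0[0],x0[1],a],[x0[0]+.01,x0[1],a],[x0[0],x0[1]+.01,a],[x0[0],x0[1],a+.15]])) for a in(-.4,-.2,0,.2)),key=lambda r:r.fun)
              ~~~~~~~~^^^^^^^^^^^^^^^^^^^^^^^^^^^^^^^^^^^^^^^^^^^^^^^^^^^^^^^^^^^^^^^^^^^^^^^^^^^^^^^^^^^^^^^^^^^^^^^^^^^^^^^^^^^^^^^^^^^^^^^^^^^^^^^^^^^^^^^^^^^^^^^^^^^^^^^
    res = _minimize_neldermead(fun, x0, args, callback, bounds=bounds,
                               **options)
    fxcc = func(xcc)
    fx = function(np.copy(x), *(wrapper_args + args))
  File "fit.py", line 34, in cost
    q=np.array([proj(c,v) for v in V(p)],np.float32); h=cv2.convexHull(q)
                ~~~~^^^^^
  File "h.py", line 11, in proj
    p=env.camera_params(cam);P=np.array(p['pose']);c=P[:3,:3].T@(np.array(X)-P[:3,3])
ValueError: time passes only in moves, steps and waits
```

```bash
python3 - <<'E'
s=open('h.py').read()
s=s.replace("def ray","import functools\n@functools.lru_cache\ndef CP(c):\n    return env.camera_params(c)\ndef ray",1).replace("p=env.camera_params(cam)","p=CP(cam)")
open('h.py','w').write(s)
s=open('fit.py').read()
s=s.replace("(hsv[t:b,l:rr,1]<80)*1","(hsv[t:b,l:rr,2]>130)*1")
open('fit.py','w').write(s)
E
python3 fit.py
python3 - <<'E'
import cv2
def z(n,o,l,t,r,b,S):
    a=cv2.imread(f'pics/{n}.png')[t:b,l:r]; cv2.imwrite(f'pics/{o}.png',cv2.resize(a,None,fx=S,fy=S,interpolation=cv2.INTER_CUBIC))
z('top0','tz1',310,185,410,275,6)
z('scene0','sz1',255,210,355,310,6)
E
```

```text
fixture [ 0.62909161 -0.10449324 -0.2126869 ]
[[-1.8 -0.9]
 [-0.2 -0.8]
 [-0.5 -0.1]
 [-1.1 -1.6]
 [-1.8 -1.1]
 [ 0.7  0.2]
 [-2.9 -1.4]]
bar end top [ 0.44029151 -0.01408894  0.107     ]
bar end top [ 0.41810525 -0.11689916  0.107     ]
bar end scene [ 0.42397964 -0.10707756  0.107     ]
bar end scene [ 0.4454828  -0.00292801  0.107     ]
top 632 (179, 223, 24, 36)
scene 688 (435, 206, 25, 35)
br2 [ 0.49538684  0.35294074 -0.21996859] 0.11605172538459496
[[ 4.303e-01 -9.027e-01  0.000e+00]
 [-9.027e-01 -4.303e-01 -1.000e-04]
 [ 1.000e-04 -0.000e+00 -1.000e+00]]
```

View pics/tz1.png

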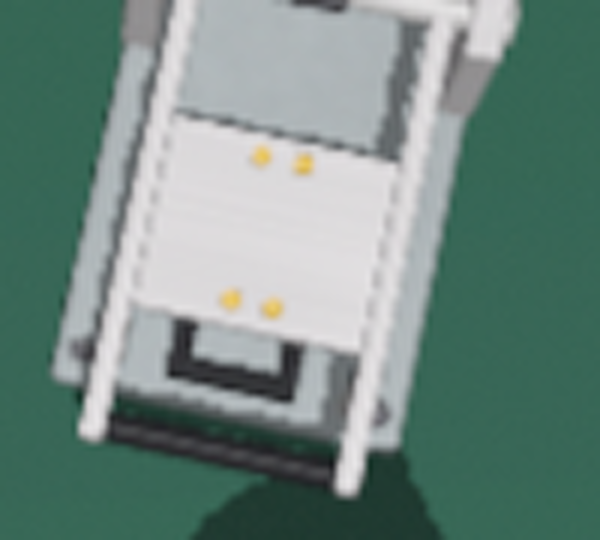

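View pics/sz1.png

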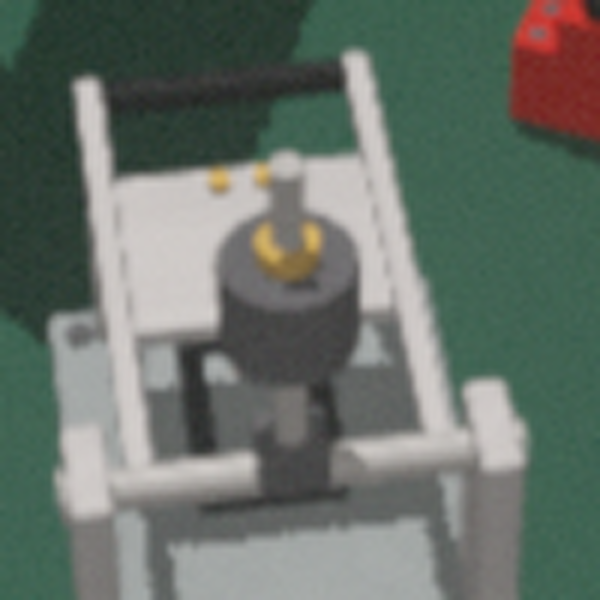

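View pics/topfit.png

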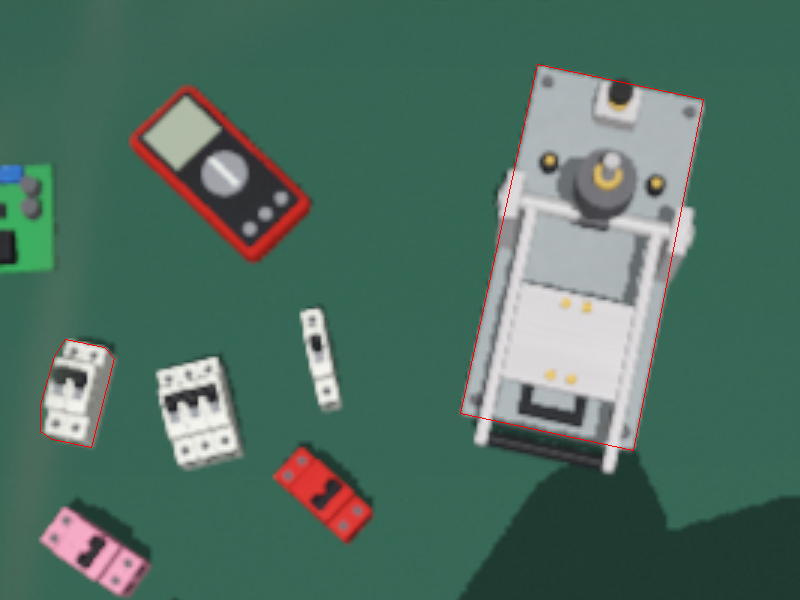

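View pics/scenefit.png

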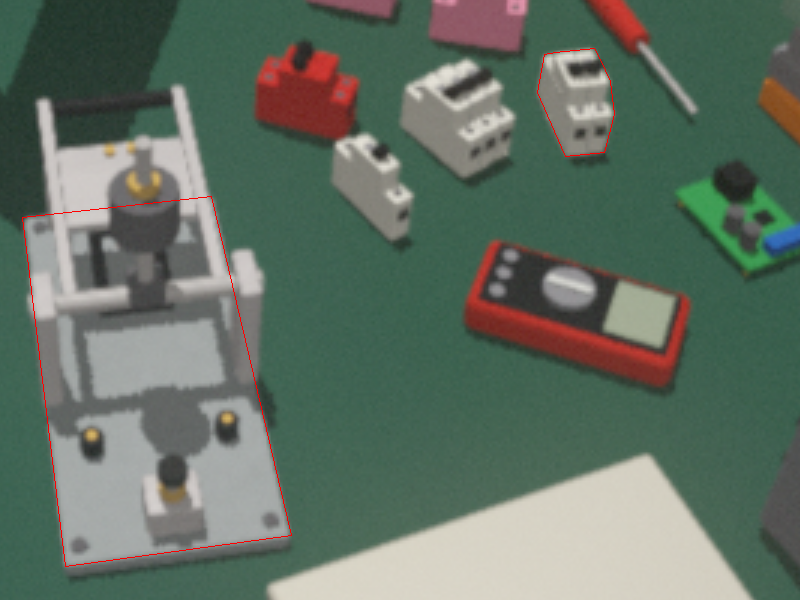

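```bash
cat > tri.py <<'E'
from h import *
o1,d1=ray('top',346.6,259.6);o2,d2=ray('scene',292.1,223.9)
A=np.c_[d1,-d2];t=np.linalg.lstsq(A,o2-o1,rcond=None)[0]
print('tri',o1+d1*t[0],o2+d2*t[1]); print(at('top',346.6,259.6,.107),at('scene',292.1,223.9,.107))
p=np.array([.6291,-.1045,-.2127]);
# nest/bar along axis
ax=np.array([np.cos(p[2]),np.sin(p[2])])
for b in (at('top',346.6,259.6,.107),at('scene',292.1,223.9,.107)):
    d=b[:2]-p[:2]; print('rel',d@ax,d@np.array([-ax[1],ax[0]]))
# hinge axis: top view bar ends
s=env.get_state();print(s['time'])
E
python3 tri.py
```

```text
tri [ 0.43297111 -0.06265104  0.10471865] [ 0.4338961  -0.05986097  0.10469328]
[ 0.43264286 -0.06252147  0.107     ] [ 0.436324   -0.06064491  0.107     ]
rel -0.20089153865584491 -0.0004395441415758425
rel -0.1976894996292022 0.0021718186831320785
0.6
```

Request:
play_rows:
  motion:
    - [[0, 0, 0, -0.18, 0.04], [0, 0, 0, -0.183, 0.04], [0, 0, 0, -0.183, 0.04], [0, 0, 0, -0.183, 0.04], [0, 0, 0, -0.184, 0.04], [0.01, -0.05, 0, 0, 0.04], [0.01, -0.06, 0, 0, 0.04], [0.015, -0.06, 0, 0, 0.04], [0.015, -0.06, 0, 0, 0.04], [0.015, -0.06, 0, 0, 0.04], [0.01, -0.06, 0, 0, 0.04], [0.01, -0.06, 0, 0, 0.04]]

```text
time: 2.1
tcp_pos: [0.4178, -0.1345, 0.2486]
tcp_rot: [3.123, -0.334, 0.002]
wrist_force: [0.4, -0.9, 0.7]
finger_gap: 0.466
```

Request:
play_rows:
  motion:
    - [[0, -0.05, 0, 0, 0.04], [0, -0.027, 0.02, 0, 0.04], [0, 0, 0.02, 0, 0.04], [0, 0, 0, 0, 0.04]]

```text
time: 2.6
tcp_pos: [0.4326, -0.0605, 0.2073]
tcp_rot: [-3.124, 0.332, 0.005]
wrist_force: [0.3, -0.3, -0.2]
finger_gap: 0.469
```

Run:
```python
from h import *
snap('top','top1');s=env.get_state();print(s)
M=R.from_rotvec(s['tcp_rot']).as_matrix();print(M.round(3), np.arctan2(M[1,0],M[0,0]))
d=np.array([.4335,-.061,.103])-s['tcp_pos'];print('tool delta',M.T@d)
snap('scene','scene1')
a=cv2.imread('pics/scene1.png')[110:310,230:390];b=cv2.resize(a,None,fx=3,fy=3);
c=cv2.imread('pics/top1.png')[185:285,300:420];c=cv2.resize(c,None,fx=2.7,fy=3)
o=np.zeros((600,800,3),np.uint8);o[:600,:480]=b;o[:300,480:480+c.shape[1]]=c[:,:320];cv2.imwrite('pics/v1.png',o)
```

```text
{'time': 2.65, 'joints': array([-1.65987396e-01,  1.36729914e-01,  1.91988337e+00, -1.41375923e-04,
        1.08571969e+00,  4.69246677e-02]), 'qd': array([-0.01212447, -0.01474379, -0.02598667, -0.00059971,  0.00050575,
       -0.00183498]), 'tau': array([ 3.44216460e-01, -2.86970007e+01, -2.08135432e+01,  1.59944646e-02,
        2.37383199e-02,  2.72196357e-04]), 'tcp_pos': array([ 0.43330743, -0.06096942,  0.20828242]), 'tcp_rot': array([ 3.12373828e+00, -3.33698510e-01, -1.17248983e-03]), 'wrist_force': array([0.08751997, 0.31434443, 0.75233923]), 'moment': array([0.01635579, 0.01341193, 0.04883051]), 'finger_gap': 0.46631373164253065}
[[ 0.977 -0.211 -0.001]
 [-0.211 -0.977 -0.   ]
 [-0.001  0.    -1.   ]] -0.21284615555655634
tool delta [ 2.71928061e-04 -2.75938674e-05  1.05282243e-01]
```

View pics/v1.png

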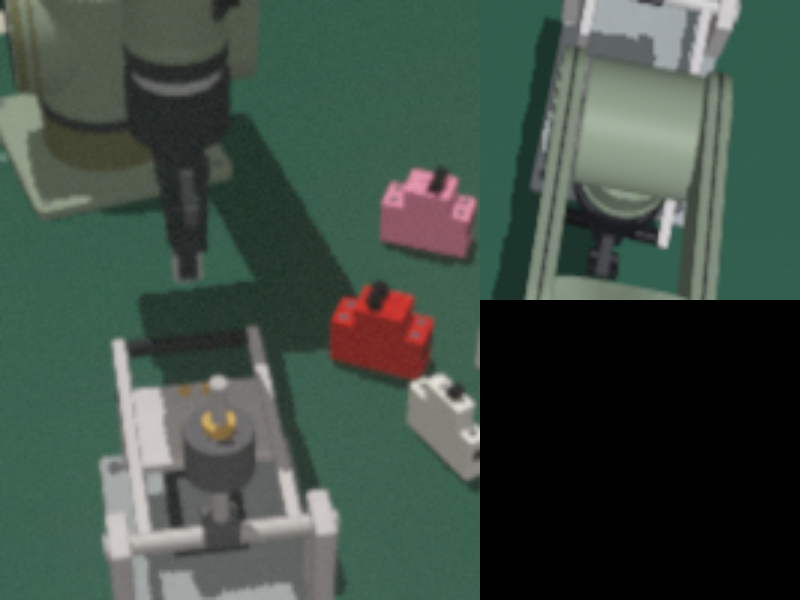

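Request:
play_rows:
  motion:
    - [[0, 0, 0.02, 0, 0.04], [0, 0, 0.02, 0, 0.04], [0, 0, 0.02, 0, 0.04], [0, 0, 0.02, 0, 0.04], [0, 0, 0.015, 0, 0.04], [0, 0, 0.01, 0, 0.04], [0, 0, 0, 0, 0.04]]

```text
time: 3.58
tcp_pos: [0.4336, -0.0614, 0.1034]
tcp_rot: [3.124, -0.335, -0.0]
wrist_force: [0.3, 0.9, 1.5]
finger_gap: 0.469
```

Request:
play_rows:
  motion:
    - [[0, 0, 0, 0, 0.02], [0, 0, 0, 0, 0.005], [0, 0, 0, 0, 0.0], [0, 0, 0, 0, 0.0], [0, 0, 0, 0, 0.0]]

```text
time: 4.2
tcp_pos: [0.4326, -0.0609, 0.1041]
tcp_rot: [3.124, -0.334, -0.002]
wrist_force: [-3.7, 0.6, 6.5]
finger_gap: 0.142
```

Request:
play_rows:
  motion:
    - [[0.0003, 0, -0.0105, 0, 0], [0.0021, 0, -0.0209, 0, 0], [0.0042, 0, -0.0206, 0, 0], [0.0062, 0, -0.0201, 0, 0], [0.0082, 0, -0.0193, 0, 0]]

```text
time: 4.82
tcp_pos: [0.4516, -0.0651, 0.1952]
tcp_rot: [-3.124, 0.334, 0.009]
wrist_force: [-4.8, 0.4, -2.5]
finger_gap: 0.137
```

```bash
cat > th.py <<'E'
from h import *
s=env.get_state();M=R.from_rotvec(s['tcp_rot']).as_matrix()
b0=np.array([.4326,-.0609,.1041]); ax=np.array([.9774,-.2114,0])
d=s['tcp_pos']-b0; x=d@ax; z=d[2]; th=np.arctan2(z,.21-x)
f=s['wrist_force']; fx=f@ax; 
print('t',s['time'],'x',x.round(4),'z',z.round(4),'th',th,'r',np.hypot(z,.21-x),'fx,fz',fx.round(2),f[2].round(2),'ftan',(fx*np.sin(th)+f[2]*np.cos(th)).round(2),'frad',(fx*np.cos(th)-f[2]*np.sin(th)).round(2),'moment',(M.T@s['moment']).round(2),s['finger_gap'])
E
python3 th.py
```

```text
t 4.825 x 0.0195 z 0.0911 th 0.44607456568389586 r 0.2112075901757702 fx,fz -4.79 -2.5 ftan -4.32 frad -3.25 moment [-0.04 -0.87  0.05] 0.1369005141063794
```

Run:
```python
import numpy as np
t=np.r_[np.arange(.45,1.4,.075),np.arange(1.4,1.9,.04)]
x=.21*(1-np.cos(t));z=.21*np.sin(t)
for a,b,c in zip(t[1:],np.diff(x),np.diff(z)):print(round(a,3),round(b,4),round(-c,4))
```

```text
0.525 0.0074 -0.0139
0.6 0.0084 -0.0133
0.675 0.0094 -0.0127
0.75 0.0103 -0.0119
0.825 0.0112 -0.0111
0.9 0.012 -0.0102
0.975 0.0127 -0.0093
1.05 0.0134 -0.0083
1.125 0.0139 -0.0073
1.2 0.0145 -0.0063
1.275 0.0149 -0.0052
1.35 0.0152 -0.004
1.4 0.0103 -0.002
1.44 0.0083 -0.0013
1.48 0.0083 -0.0009
1.52 0.0084 -0.0006
1.56 0.0084 -0.0003
1.6 0.0084 0.0001
1.64 0.0084 0.0004
1.68 0.0084 0.0007
1.72 0.0083 0.0011
1.76 0.0083 0.0014
1.8 0.0082 0.0017
1.84 0.0081 0.0021
1.88 0.0081 0.0024
```

Request:
play_rows:
  motion:
    - [[0.0074, 0, -0.0139, 0, 0], [0.0084, 0, -0.0133, 0, 0], [0.0094, 0, -0.0127, 0, 0], [0.0103, 0, -0.0119, 0, 0], [0.0112, 0, -0.0111, 0, 0], [0.012, 0, -0.0102, 0, 0]]

```text
time: 5.58
tcp_pos: [0.5057, -0.077, 0.2702]
tcp_rot: [-3.123, 0.334, 0.02]
wrist_force: [-16.7, 2.5, 17.0]
finger_gap: 0.139
```

```bash
python3 th.py
```

```text
t 5.575 x 0.0748 z 0.1661 th 0.8876599715016097 r 0.2141491590538814 fx,fz -16.88 16.97 ftan -2.38 frad -23.81 moment [-0.22 -3.1   0.04] 0.13902741779789143
```

Request:
play_rows:
  motion:
    - [[0.0127, 0, -0.0093, 0, 0], [0.0134, 0, -0.0083, 0, 0], [0.0139, 0, -0.0073, 0, 0], [0.0145, 0, -0.0063, 0, 0], [0.0149, 0, -0.0052, 0, 0], [0, 0, 0, 0, 0]]

```text
time: 6.32
tcp_pos: [0.5805, -0.0934, 0.3083]
tcp_rot: [3.122, -0.334, 0.01]
wrist_force: [-2.0, -1.6, 10.3]
finger_gap: 0.136
```

```bash
python3 th.py
```

```text
t 6.325 x 0.1514 z 0.2042 th 1.2912962301843913 r 0.21249483372649614 fx,fz -1.65 10.27 ftan 1.25 frad -10.33 moment [-0.26 -0.45  0.09] 0.13648669696793514
```

Request:
play_rows:
  motion:
    - [[0.0103, 0, -0.004, 0, 0], [0.0103, 0, -0.003, 0, 0], [0.0083, 0, -0.0013, 0, 0], [0.0083, 0, -0.0012, 0, 0], [0, 0, 0, 0, 0]]

```text
time: 6.95
tcp_pos: [0.6171, -0.1014, 0.3146]
tcp_rot: [3.122, -0.334, 0.005]
wrist_force: [0.3, -3.1, 4.6]
finger_gap: 0.136
```

```bash
python3 th.py
```

```text
t 6.95 x 0.1889 z 0.2105 th 1.4708194008882405 r 0.21151172244294103 fx,fz 0.93 4.59 ftan 1.38 frad -4.47 moment [-0.54 -0.11  0.06] 0.13644768301782653
```

Request:
play_rows:
  motion:
    - [[0.003, 0, -0.0003, 0, 0], [0.003, 0, -0.0003, 0, 0], [0, 0, 0, 0, 0]]

```text
time: 7.32
tcp_pos: [0.622, -0.1024, 0.315]
tcp_rot: [3.122, -0.334, 0.002]
wrist_force: [-0.6, -3.0, 6.3]
finger_gap: 0.137
```

```bash
python3 th.py
```

```text
t 7.325 x 0.1939 z 0.2109 th 1.4945453584714083 r 0.21151238941894446 fx,fz 0.03 6.27 ftan 0.51 frad -6.25 moment [-0.61 -0.43  0.07] 0.13673624664260128
```

Request:
play_rows:
  motion:
    - [[0.003, 0, -0.0003, 0, 0], [0.003, 0, -0.0003, 0, 0], [0, 0, 0, 0, 0]]

```text
time: 7.7
tcp_pos: [0.6273, -0.1036, 0.3154]
tcp_rot: [3.123, -0.334, -0.0]
wrist_force: [-1.1, -4.6, 5.1]
finger_gap: 0.135
```

```bash
python3 th.py
```

```text
t 7.7 x 0.1994 z 0.2113 th 1.5204482517975948 r 0.21155386921882596 fx,fz -0.1 5.13 ftan 0.16 frad -5.12 moment [-0.61 -0.76  0.04] 0.1351668651868895
```

Request:
play_rows:
  motion:
    - [[0.003, 0, -0.0001, 0, 0], [0.003, 0, -0.0001, 0, 0], [0, 0, 0, 0, 0]]

```text
time: 8.07
tcp_pos: [0.6339, -0.105, 0.3151]
tcp_rot: [3.122, -0.334, 0.002]
wrist_force: [-0.1, -4.5, 2.7]
finger_gap: 0.138
```

```bash
python3 th.py
```

```text
t 8.075 x 0.2061 z 0.211 th 1.5524389794092894 r 0.21099090857826155 fx,fz 0.89 2.74 ftan 0.94 frad -2.73 moment [-0.78  0.07  0.09] 0.1382398896511554
```

Not at the stop yet; continue.

Request:
play_rows:
  motion:
    - [[0.003, 0, 0, 0, 0], [0.003, 0, 0, 0, 0], [0, 0, 0, 0, 0]]

```text
time: 8.45
tcp_pos: [0.6393, -0.1062, 0.3151]
tcp_rot: [3.122, -0.334, 0.0]
wrist_force: [-1.2, -5.1, 3.7]
finger_gap: 0.138
```

```bash
python3 th.py
```

```text
t 8.45 x 0.2116 z 0.211 th 1.578180167312563 r 0.21097228665996284 fx,fz -0.12 3.69 ftan -0.15 frad -3.69 moment [-0.8  -0.35  0.1 ] 0.13819379165805765
```

Request:
play_rows:
  motion:
    - [[0.003, 0, 0.0001, 0, 0], [0.003, 0, 0.0001, 0, 0], [0, 0, 0, 0, 0]]

```text
time: 8.82
tcp_pos: [0.6447, -0.1074, 0.3149]
tcp_rot: [3.123, -0.334, -0.002]
wrist_force: [-1.5, -4.9, 4.2]
finger_gap: 0.138
```

```bash
python3 th.py
```

```text
t 8.825 x 0.2171 z 0.2108 th 1.6045386568451134 r 0.21096317117867688 fx,fz -0.41 4.21 ftan -0.55 frad -4.19 moment [-0.79 -0.67  0.1 ] 0.1376533836625502
```

Request:
play_rows:
  motion:
    - [[0.003, 0, 0.0002, 0, 0], [0.003, 0, 0.0002, 0, 0], [0, 0, 0, 0, 0]]

```text
time: 9.2
tcp_pos: [0.6514, -0.1089, 0.3141]
tcp_rot: [3.122, -0.334, 0.001]
wrist_force: [0.7, -5.9, 1.8]
finger_gap: 0.133
```

```bash
python3 th.py
```

```text
t 9.2 x 0.224 z 0.21 th 1.6374279987309646 r 0.2104295351506672 fx,fz 1.92 1.76 ftan 1.8 frad -1.88 moment [-0.84  0.07  0.08] 0.13322167951412542
```

Request:
play_rows:
  motion:
    - [[0.002, 0, 0.0002, 0, 0], [0.002, 0, 0.0002, 0, 0], [0, 0, 0, 0, 0]]

```text
time: 9.57
tcp_pos: [0.655, -0.1097, 0.3138]
tcp_rot: [3.122, -0.334, 0.0]
wrist_force: [-0.3, -5.5, 2.5]
finger_gap: 0.135
```

```bash
python3 th.py
```

```text
t 9.575 x 0.2276 z 0.2097 th 1.6547432761912468 r 0.21044515437177683 fx,fz 0.89 2.52 ftan 0.68 frad -2.59 moment [-0.81 -0.18  0.1 ] 0.13540821900312328
```

Request:
play_rows:
  motion:
    - [[0.002, 0.0005, 0.0003, 0, 0], [0.002, 0.0005, 0.0003, 0, 0], [0, 0, 0, 0, 0]]

```text
time: 9.95
tcp_pos: [0.6586, -0.1105, 0.3134]
tcp_rot: [-3.123, 0.334, -0.0]
wrist_force: [0.3, -2.5, 2.8]
finger_gap: 0.139
```

```bash
python3 th.py
```

```text
t 9.95 x 0.2313 z 0.2093 th 1.6723960214049882 r 0.2104111091907688 fx,fz 0.83 2.79 ftan 0.55 frad -2.86 moment [-0.48 -0.4   0.04] 0.13858185575809392
```

Request:
play_rows:
  motion:
    - [[0.002, 0.0003, 0.0002, 0, 0], [0.002, 0.0003, 0.0002, 0, 0], [0, 0, 0, 0, 0]]

```text
time: 10.32
tcp_pos: [0.6623, -0.1113, 0.313]
tcp_rot: [-3.122, 0.333, 0.0]
wrist_force: [0.9, 0.6, 2.8]
finger_gap: 0.14
```

```bash
python3 th.py
```

```text
t 10.325 x 0.2352 z 0.2089 th 1.6906179678610382 r 0.21040670134774242 fx,fz 0.76 2.76 ftan 0.43 frad -2.83 moment [ 0.11 -0.69  0.06] 0.1399783692544259
```

Request:
play_rows:
  motion:
    - [[0.002, 0, 0.0004, 0, 0], [0.002, 0, 0.0004, 0, 0], [0, 0, 0, 0, 0]]

```text
time: 10.7
tcp_pos: [0.667, -0.1125, 0.3118]
tcp_rot: [-3.123, 0.333, -0.003]
wrist_force: [2.6, 1.5, -0.6]
finger_gap: 0.137
```

```bash
python3 th.py
```

```text
t 10.7 x 0.24 z 0.2077 th 1.7143156567809754 r 0.20988164571380272 fx,fz 2.19 -0.59 ftan 2.25 frad 0.27 moment [0.42 0.24 0.03] 0.1373056884472151
```

Request:
play_rows:
  motion:
    - [[0.002, 0, 0.0003, 0, 0], [0.002, 0, 0.0003, 0, 0], [0, 0, 0, 0, 0]]

```text
time: 11.08
tcp_pos: [0.6701, -0.1132, 0.3113]
tcp_rot: [-3.123, 0.333, 0.001]
wrist_force: [2.7, 4.4, -1.9]
finger_gap: 0.138
```

```bash
python3 th.py
```

```text
t 11.075 x 0.2432 z 0.2072 th 1.7297599002507624 r 0.20987635743226557 fx,fz 1.75 -1.86 ftan 2.02 frad 1.56 moment [0.77 0.01 0.05] 0.13842851314996102
```

Request:
play_rows:
  motion:
    - [[0.002, 0, 0.0003, 0, 0], [0.002, 0, 0.0003, 0, 0], [0, 0, 0, 0, 0]]

```text
time: 11.45
tcp_pos: [0.6736, -0.114, 0.3107]
tcp_rot: [-3.123, 0.333, 0.002]
wrist_force: [1.8, 4.2, -2.0]
finger_gap: 0.137
```

```bash
python3 th.py
python3 - <<'E'
from h import *
snap('scene','scene2'); snap('top','top2')
E
```

```text
t 11.45 x 0.2468 z 0.2066 th 1.7470473110795288 r 0.20986186188519107 fx,fz 0.87 -2.04 ftan 1.21 frad 1.86 moment [ 0.76 -0.27  0.01] 0.13745107188013142
```

View pics/scene2.png

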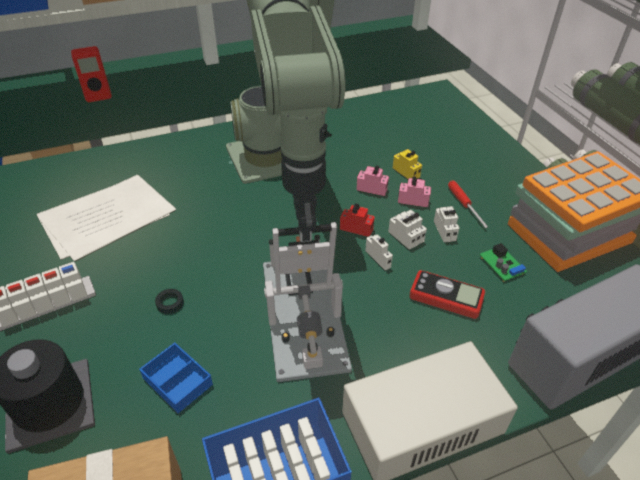

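Request:
play_rows:
  motion:
    - [[0.002, -0.0004, 0.0003, 0, 0], [0.002, -0.0004, 0.0003, 0, 0], [0, 0, 0, 0, 0]]

```text
time: 11.92
tcp_pos: [0.6757, -0.1144, 0.3103]
tcp_rot: [-3.124, 0.334, 0.01]
wrist_force: [-6.2, 4.2, 0.7]
finger_gap: 0.142
```

```bash
python3 th.py
```

```text
t 11.925 x 0.2489 z 0.2062 th 1.757398194712998 r 0.20985390614074972 fx,fz -6.95 0.73 ftan -6.97 frad 0.58 moment [ 0.53 -1.39  0.01] 0.1420086783723654
```

Request:
play_rows:
  motion:
    - [[0.002, 0, 0.0003, 0, 0], [0.002, 0, 0.0003, 0, 0], [0, 0, 0, 0, 0]]

```text
time: 12.3
tcp_pos: [0.6764, -0.1146, 0.3102]
tcp_rot: [-3.123, 0.334, 0.022]
wrist_force: [-13.6, 6.0, 5.4]
finger_gap: 0.141
```

```bash
python3 th.py
python3 - <<'E'
from h import *
snap('scene','scene3')
a=cv2.imread('pics/scene3.png')[210:390,250:370];cv2.imwrite('pics/v3.png',cv2.resize(a,None,fx=3.3,fy=3.3,interpolation=cv2.INTER_CUBIC))
E
```

```text
t 12.3 x 0.2496 z 0.2061 th 1.7608472684666108 r 0.20988083066344124 fx,fz -14.52 5.35 ftan -15.27 frad -2.51 moment [ 0.49 -2.88  0.  ] 0.14138817973202605
```

View pics/v3.png

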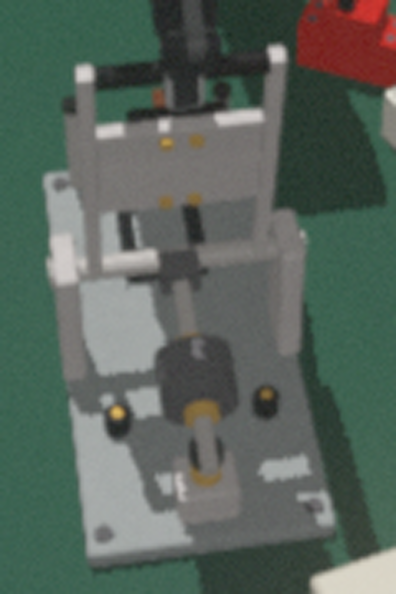

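Request:
play_rows:
  motion:
    - [[-0.002, 0, -0.0002, 0, 0], [-0.002, 0, -0.0002, 0, 0], [0, 0, 0, 0, 0], [0, 0, 0, 0, 0]]

```text
time: 12.85
tcp_pos: [0.6756, -0.1144, 0.3104]
tcp_rot: [-3.124, 0.334, 0.009]
wrist_force: [-5.6, 4.3, 1.1]
finger_gap: 0.134
```

```bash
python3 th.py
```

```text
t 12.85 x 0.2489 z 0.2063 th 1.7570360748810088 r 0.20987992098335911 fx,fz -6.39 1.06 ftan -6.47 frad 0.14 moment [ 0.56 -1.47 -0.03] 0.13383991268627837
```

Request:
play_rows:
  motion:
    - [[-0.001, 0, 0, 0, 0], [0, 0, 0, 0, 0.018], [0, 0, 0, 0, 0.022], [0, 0, 0, 0, 0.028], [0, 0, 0, 0, 0.036], [0, 0, 0, 0, 0.04], [0, 0, 0, 0, 0.04]]

```text
time: 13.72
tcp_pos: [0.677, -0.1145, 0.3103]
tcp_rot: [3.124, -0.334, 0.0]
wrist_force: [0.4, -0.0, -0.2]
finger_gap: 0.467
```

```bash
python3 th.py
python3 - <<'E'
from h import *
snap('scene','scene4')
a=cv2.imread('pics/scene4.png')[210:390,250:370];cv2.imwrite('pics/v4.png',cv2.resize(a,None,fx=3.3,fy=3.3,interpolation=cv2.INTER_CUBIC))
E
```

```text
t 13.725 x 0.2502 z 0.2062 th 1.7632012108024075 r 0.21007303084764595 fx,fz 0.39 -0.16 ftan 0.42 frad 0.09 moment [-0.    0.04  0.01] 0.4672858583671933
```

View pics/v4.png

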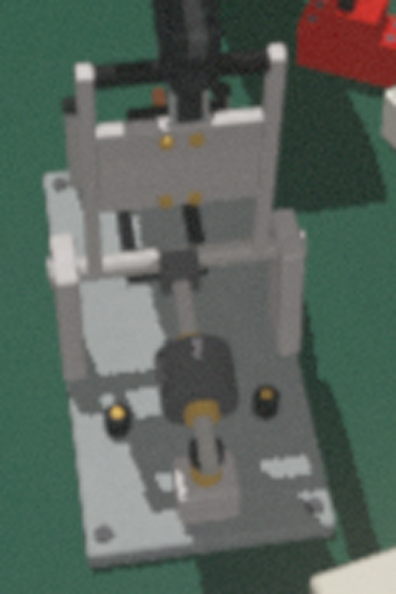

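Request:
play_rows:
  motion:
    - [[0, 0, -0.02, 0, 0.04], [0, 0, -0.035, 0, 0.04], [0, 0, -0.02, 0, 0.04], [-0.03, -0.045, 0, 0, 0.06], [-0.03, -0.045, 0, 0, 0.06], [-0.03, -0.045, 0, 0, 0.06], [-0.03, -0.045, 0, 0, 0.06], [-0.03, -0.045, 0, 0, 0.06], [-0.03, -0.045, 0, 0, 0.06], [-0.03, -0.045, 0, 0, 0.06], [-0.03, -0.045, 0, 0, 0.06], [-0.03, -0.045, 0, 0, 0.06]]

```text
time: 15.28
tcp_pos: [0.4978, 0.34, 0.3855]
tcp_rot: [-3.124, 0.334, -0.001]
wrist_force: [-0.4, 0.5, 0.2]
finger_gap: 0.703
```

Request:
play_rows:
  motion:
    - [[0, 0, 0.03, -0.17, 0.06], [0, 0, 0.03, -0.174, 0.06], [0, 0, 0.03, -0.174, 0.06], [0, 0, 0.03, -0.174, 0.06], [0, 0, 0.03, -0.174, 0.06], [0, 0, 0.02, -0.174, 0.06], [0, 0, 0, -0.174, 0.06], [0, 0, 0, -0.174, 0.06], [0, 0, 0, -0.175, 0.06], [0, 0, 0, 0, 0.06]]

```text
time: 16.52
tcp_pos: [0.4987, 0.3384, 0.2153]
tcp_rot: [2.455, 1.961, 0.0]
wrist_force: [0.5, 0.1, 0.4]
finger_gap: 0.705
```

```bash
cat > loc.py <<'E'
from h import *
s=env.get_state();M=R.from_rotvec(s['tcp_rot']).as_matrix()
print(s['time'],s['tcp_pos'],'yaw',np.arctan2(M[1,0],M[0,0]),'gap',s['finger_gap'],'F',s['wrist_force'].round(1),'q6',s['joints'][5])
def go(x,y,z): print('delta',(M.T@(np.array([x,y,z])-s['tcp_pos'])).round(4))
E
python3 - <<'E'
from loc import *
go(.4954,.3529,.043)
snap('top','top5');snap('scene','scene5')
z=lambda n,l,t,r,b,S:cv2.resize(cv2.imread(f'pics/{n}.png')[t:b,l:r],None,fx=S,fy=S,interpolation=cv2.INTER_CUBIC)
cv2.imwrite('pics/t5.png',z('top5',310,125,410,275,4)); cv2.imwrite('pics/s5.png',z('scene5',330,150,490,290,4))
E
```

```text
16.525 [0.49868752 0.3384346  0.21534745] yaw 1.3479957758411898 gap 0.7054452465525064 F [0.5 0.1 0.4] q6 -0.7707016924116727
delta [ 0.0134 -0.0064  0.1723]
```

View pics/t5.png

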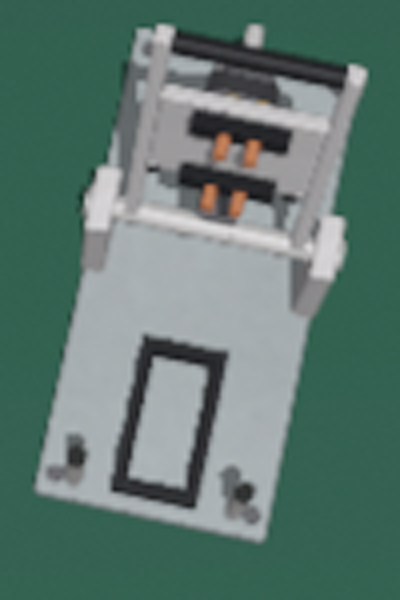

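View pics/s5.png

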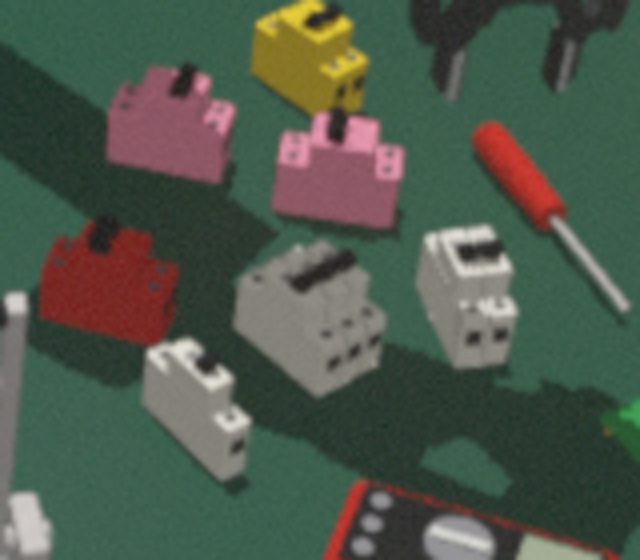

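View pics/top5.png

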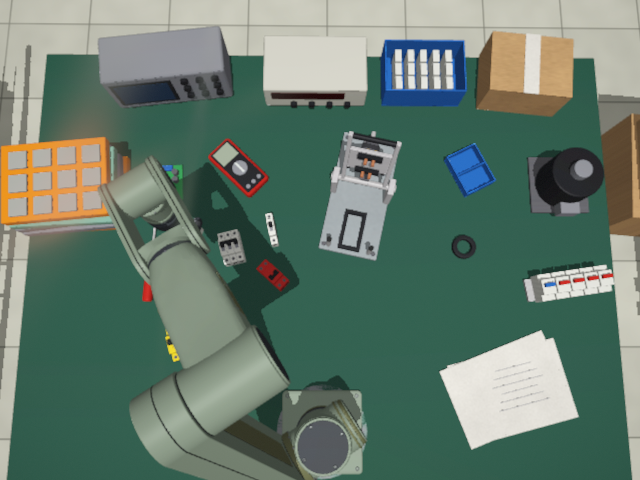

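```bash
python3 - <<'E'
from h import *
from scipy.optimize import least_squares
cv2.imwrite('pics/n5.png',cv2.resize(cv2.imread('pics/scene5.png')[225:320,255:345],None,fx=6,fy=6,interpolation=cv2.INTER_CUBIC))
def z(u,v,S,l,t): return l+(u+.5)/S-.5,t+(v+.5)/S-.5
T=[(145,335),(228,352),(195,508),(110,490)]
P=np.array([at('top',*z(u,v,4,310,125),.029)[:2] for u,v in T])
print(P, P.mean(0)); d=(P[0]+P[1]-P[2]-P[3])/2; print(np.hypot(*d),np.arctan2(d[1],d[0]))
d=(P[0]+P[3]-P[2]-P[1])/2; print(np.hypot(*d),np.arctan2(d[1],d[0])-np.pi/2)
E
sed -e 's/^for c in(.top.,.scene.):/for c in():/' -e "s/^x0=/import sys\nif len(sys.argv)>1: M={sys.argv[1]:M[sys.argv[1]]}\nx0=/" fit.py > fit2.py
for c in top scene; do python3 fit2.py $c | grep br2; done
```

```text
[[ 0.58472653 -0.06617979]
 [ 0.57298104 -0.12258499]
 [ 0.46552528 -0.09879454]
 [ 0.4777175  -0.04174523]] [ 0.52523759 -0.08232614]
0.10990995782275052 -0.22118320116568915
0.057976162913109315 -0.20793975219562055
br2 [ 0.49632317  0.35215325 -0.20925556] 0.044238727016765456
br2 [ 0.4937999   0.35369986 -0.23736578] 0.05222865581160374
```

View pics/n5.png

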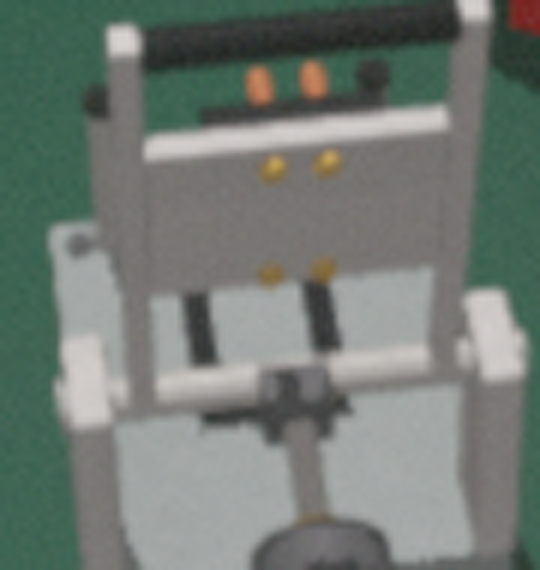

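Request:
play_rows:
  motion:
    - [[0.0134, -0.0064, 0.01, -0.003, 0.06], [0, 0, 0.03, 0, 0.06], [0, 0, 0.03, 0, 0.06], [0, 0, 0.02, 0, 0.06], [0, 0, 0, 0, 0.06]]

```text
time: 17.25
tcp_pos: [0.494, 0.3529, 0.123]
tcp_rot: [-2.45, -1.966, 0.007]
wrist_force: [0.1, 0.2, -0.7]
finger_gap: 0.702
```

Run:
```python
from loc import *
go(.4955,.353,.043)
snap('scene','scene6')
z=lambda n,l,t,r,b,S:cv2.resize(cv2.imread(f'pics/{n}.png')[t:b,l:r],None,fx=S,fy=S,interpolation=cv2.INTER_CUBIC)
cv2.imwrite('pics/s6.png',z('scene6',380,130,500,260,4.5))
```

```text
17.25 [0.49396618 0.35288819 0.12296731] yaw 1.3527306311379925 gap 0.7015093760465916 F [ 0.1  0.2 -0.7] q6 -0.7515604778712477
delta [0.0007 0.0017 0.08  ]
```

View pics/s6.png

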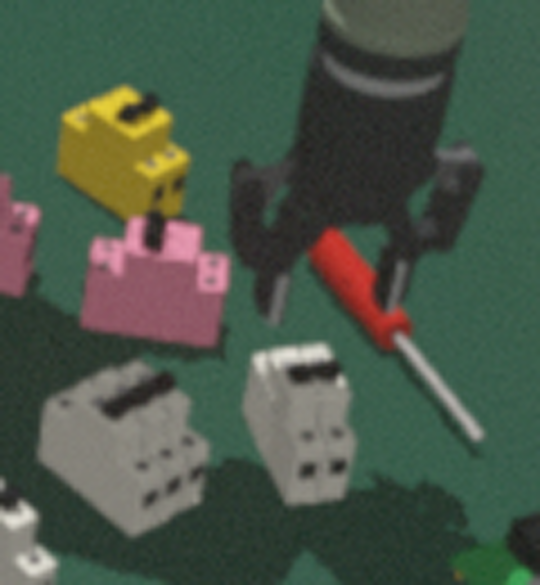

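Request:
play_rows:
  motion:
    - [[0.0005, 0.0015, 0.02, 0, 0.06], [0, 0, 0.02, 0, 0.06], [0, 0, 0.02, 0, 0.06], [0, 0, 0.012, 0, 0.06], [0, 0, 0.008, 0, 0.06], [0, 0, 0, 0, 0.06]]

```text
time: 18.05
tcp_pos: [0.497, 0.3531, 0.0453]
tcp_rot: [2.45, 1.967, -0.0]
wrist_force: [-0.2, -0.0, 0.2]
finger_gap: 0.704
```

Run:
```python
from loc import *
go(.4955,.353,.043)
```

```text
18.05 [0.49698501 0.35314357 0.04527947] yaw 1.3529129029317533 gap 0.7039086607615265 F [-0.2 -0.   0.2] q6 -0.7538714745200663
delta [-0.0005 -0.0014  0.0023]
```

Request:
play_rows:
  motion:
    - [[0, 0, 0, 0, 0.045], [0, 0, 0, 0, 0.038], [0, 0, 0, 0, 0.034], [0, 0, 0, 0, 0.03], [0, 0, 0, 0, 0.03], [0, 0, 0, 0, 0.03]]

```text
time: 18.8
tcp_pos: [0.4972, 0.353, 0.046]
tcp_rot: [2.449, 1.967, 0.001]
wrist_force: [-1.1, -2.5, 6.0]
finger_gap: 0.418
```

Request:
play_rows:
  motion:
    - [[0, 0, -0.005, 0, 0.03], [0, 0, -0.02, 0, 0.03], [0, 0, -0.03, 0, 0.03], [0, 0, -0.04, 0, 0.03], [0, 0, -0.04, 0, 0.03], [0, 0, -0.03, 0, 0.03], [0, 0, 0, 0, 0.03]]

```text
time: 19.68
tcp_pos: [0.4978, 0.3539, 0.2123]
tcp_rot: [2.449, 1.967, 0.008]
wrist_force: [-0.6, 0.4, -3.0]
finger_gap: 0.418
```

Run:
```python
from loc import *
go(.5252,-.082,.21)
snap('scene','scene7')
z=lambda n,l,t,r,b,S:cv2.resize(cv2.imread(f'pics/{n}.png')[t:b,l:r],None,fx=S,fy=S,interpolation=cv2.INTER_CUBIC)
cv2.imwrite('pics/s7.png',z('scene7',380,100,500,230,4.5))
```

```text
19.675 [0.49782145 0.35393812 0.21230851] yaw 1.3530867756772211 gap 0.4179493543035259 F [-0.6  0.4 -3. ] q6 -0.7540667559165073
delta [-0.4197  0.1209  0.001 ]
```

View pics/s7.png

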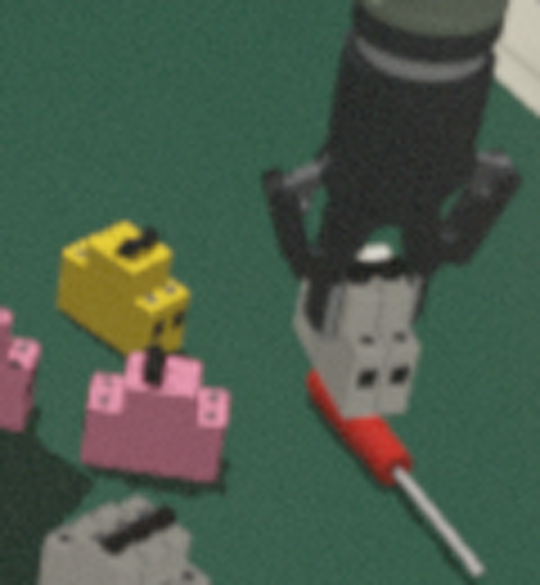

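Request:
play_rows:
  motion:
    - [[-0.04, 0.012, 0, 0, 0.03], [-0.05, 0.0145, 0, 0, 0.03], [-0.05, 0.0145, 0, 0, 0.03], [-0.05, 0.0145, 0, 0, 0.03], [-0.05, 0.0145, 0, 0, 0.03], [-0.05, 0.0145, 0, 0, 0.03], [-0.05, 0.0145, 0, 0, 0.03], [-0.045, 0.012, 0, 0, 0.03], [-0.034, 0.01, 0, 0, 0.03], [0, 0, 0, 0, 0.03], [0, 0, 0, 0, 0.03]]

```text
time: 21.1
tcp_pos: [0.5236, -0.0817, 0.2086]
tcp_rot: [-2.448, -1.964, 0.003]
wrist_force: [0.8, 0.7, -2.0]
finger_gap: 0.414
```

Run:
```python
from loc import *
go(.5267,-.0823,.075)
snap('scene','scene8');snap('top','top8')
z=lambda n,l,t,r,b,S:cv2.resize(cv2.imread(f'pics/{n}.png')[t:b,l:r],None,fx=S,fy=S,interpolation=cv2.INTER_CUBIC)
o=np.hstack([z('scene8',250,150,350,300,4),z('top8',310,125,410,275,4)]);cv2.imwrite('pics/s8.png',o)
```

```text
21.1 [ 0.52361766 -0.08170645  0.20859465] yaw 1.3525819266285324 gap 0.4136324338798142 F [ 0.8  0.7 -2. ] q6 -1.529648452824324
delta [0.     0.0036 0.1336]
```

View pics/s8.png

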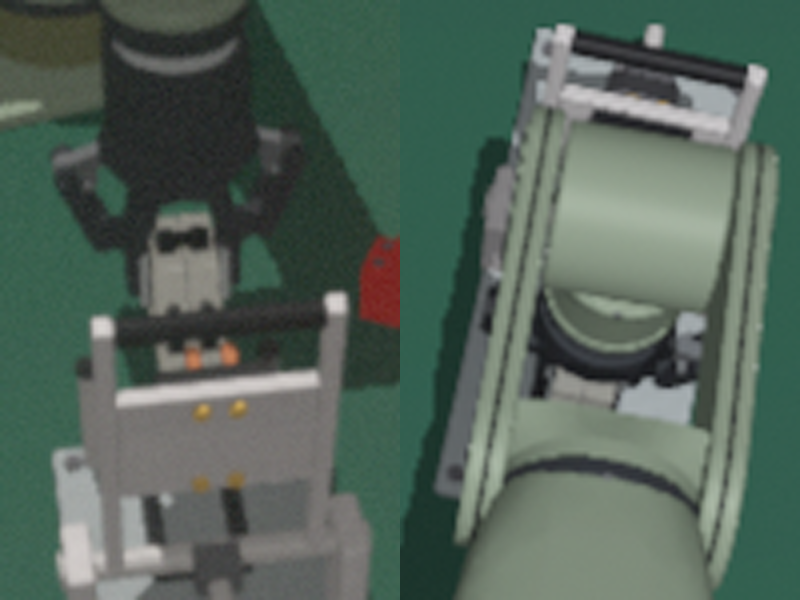

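Request:
play_rows:
  motion:
    - [[0, 0.0036, 0.02, 0, 0.03], [0, 0, 0.03, 0, 0.03], [0, 0, 0.03, 0, 0.03], [0, 0, 0.025, 0, 0.03], [0, 0, 0.015, 0, 0.03], [0, 0, 0, 0, 0.03], [0, 0, 0, 0, 0.03]]

```text
time: 22.08
tcp_pos: [0.5288, -0.0829, 0.0912]
tcp_rot: [2.448, 1.966, 0.002]
wrist_force: [-0.4, -0.5, -2.3]
finger_gap: 0.411
```

Run:
```python
from loc import *
go(.5267,-.0823,.0605)
```

```text
22.075 [ 0.5288286  -0.08288733  0.09118701] yaw 1.35338925845886 gap 0.4108650203491133 F [-0.4 -0.5 -2.3] q6 -1.5302788036236983
delta [ 0.0001 -0.0023  0.0307]
```

Request:
play_rows:
  motion:
    - [[0, -0.0018, 0.006, 0, 0.03], [0, 0, 0.006, 0, 0.03], [0, 0, 0, 0, 0.03]]

```text
time: 22.45
tcp_pos: [0.5258, -0.0826, 0.0779]
tcp_rot: [-2.449, -1.966, 0.001]
wrist_force: [-0.3, -0.0, -2.6]
finger_gap: 0.415
```

Run:
```python
from loc import *
go(.5267,-.0823,.0605)
```

```text
22.45 [ 0.52583976 -0.08257325  0.07786633] yaw 1.352881796224211 gap 0.41470051430544974 F [-0.3 -0.  -2.6] q6 -1.530166565681594
delta [0.0005 0.0008 0.0174]
```

Request:
play_rows:
  motion:
    - [[0, 0, 0.003, 0, 0.03], [0, 0, 0.003, 0, 0.03], [0, 0, 0, 0, 0.03]]

```text
time: 22.82
tcp_pos: [0.5263, -0.0826, 0.0721]
tcp_rot: [-2.45, -1.967, 0.0]
wrist_force: [0.7, 0.4, -2.8]
finger_gap: 0.414
```

Run:
```python
from loc import *
go(.5267,-.0823,.0605); print(M.T@s['wrist_force'],M.T@s['moment'])
```

```text
22.825 [ 0.5262962  -0.08262837  0.07209946] yaw 1.3529539888945383 gap 0.41369736987985356 F [ 0.7  0.4 -2.8] q6 -1.5301487767159403
delta [0.0004 0.0003 0.0116]
[0.50083732 0.59485694 2.84146437] [-0.00909324 -0.02170046  0.11278311]
```

Already 2.4 mm below the lip without contact; continue gently.

Request:
play_rows:
  motion:
    - [[0, 0, 0.002, 0, 0.03], [0, 0, 0.002, 0, 0.03], [0, 0, 0, 0, 0.03]]

```text
time: 23.2
tcp_pos: [0.5263, -0.0826, 0.0682]
tcp_rot: [2.45, 1.967, -0.0]
wrist_force: [0.7, 0.6, -2.3]
finger_gap: 0.415
```

```bash
cat > l2.py <<'E'
from loc import *
go(.5267,-.0823,.0605); print('toolF',(M.T@s['wrist_force']).round(2),(M.T@s['moment']).round(2))
E
python3 l2.py
```

```text
23.2 [ 0.52629974 -0.0826203   0.06818387] yaw 1.3529597970096148 gap 0.4151480953213664 F [ 0.7  0.6 -2.3] q6 -1.530160366345713
delta [0.0004 0.0003 0.0077]
toolF [0.76 0.55 2.27] [ 0.   -0.02 -0.  ]
```

Request:
play_rows:
  motion:
    - [[0, 0, 0.0015, 0, 0.03], [0, 0, 0.0015, 0, 0.03], [0, 0, 0, 0, 0.03]]

```text
time: 23.58
tcp_pos: [0.5263, -0.0826, 0.0652]
tcp_rot: [2.45, 1.967, -0.0]
wrist_force: [-0.3, -0.9, -1.9]
finger_gap: 0.415
```

```bash
python3 l2.py
```

```text
23.575 [ 0.52629438 -0.0826167   0.06521634] yaw 1.352997486556517 gap 0.4148752318093653 F [-0.3 -0.9 -1.9] q6 -1.5301739166701673
delta [0.0004 0.0003 0.0047]
toolF [-0.96 -0.06  1.89] [-0.05 -0.01 -0.03]
```

Request:
play_rows:
  motion:
    - [[0, 0, 0.0015, 0, 0.03], [0, 0, 0.0015, 0, 0.03], [0, 0, 0, 0, 0.03]]

```text
time: 23.95
tcp_pos: [0.5263, -0.0826, 0.0622]
tcp_rot: [2.45, 1.967, -0.0]
wrist_force: [0.7, -0.6, -2.8]
finger_gap: 0.419
```

```bash
python3 l2.py
```

```text
23.95 [ 0.52627767 -0.08259916  0.06217093] yaw 1.3530000501003112 gap 0.41860680561661356 F [ 0.7 -0.6 -2.8] q6 -1.530123463260183
delta [0.0004 0.0003 0.0017]
toolF [-0.39  0.82  2.78] [-0.07  0.   -0.06]
```

Request:
play_rows:
  motion:
    - [[0, 0, 0.001, 0, 0.03], [0, 0, 0.0005, 0, 0.03], [0, 0, 0, 0, 0.03]]

```text
time: 24.32
tcp_pos: [0.5263, -0.0826, 0.061]
tcp_rot: [2.45, 1.967, 0.0]
wrist_force: [-1.1, 0.5, 0.6]
finger_gap: 0.414
```

```bash
python3 l2.py
```

```text
24.325 [ 0.52629792 -0.08260621  0.06102976] yaw 1.353069400100856 gap 0.4137221268444003 F [-1.1  0.5  0.6] q6 -1.5301995194562767
delta [0.0004 0.0003 0.0005]
toolF [ 0.25 -1.2  -0.6 ] [0.1  0.   0.01]
```

Contact with the floor begins at the expected height. One small press, then release.

Request:
play_rows:
  motion:
    - [[0, 0, 0.001, 0, 0.03], [0, 0, 0, 0, 0.03]]

```text
time: 24.58
tcp_pos: [0.5263, -0.0826, 0.061]
tcp_rot: [2.449, 1.967, 0.0]
wrist_force: [-2.5, 0.1, 7.7]
finger_gap: 0.415
```

```bash
python3 l2.py
```

```text
24.575 [ 0.52628237 -0.08261028  0.06102561] yaw 1.3530192599305324 gap 0.41456209276572475 F [-2.5  0.1  7.7] q6 -1.530172068004079
delta [0.0004 0.0003 0.0005]
toolF [-0.42 -2.48 -7.71] [ 0.46  0.03 -0.02]
```

Request:
play_rows:
  motion:
    - [[0, 0, -0.0007, 0, 0.036], [0, 0, 0, 0, 0.04], [0, 0, 0, 0, 0.048], [0, 0, 0, 0, 0.056], [0, 0, 0, 0, 0.056], [0, 0, -0.005, 0, 0.056], [0, 0, -0.015, 0, 0.056], [0, 0, -0.03, 0, 0.056], [0, 0, -0.04, 0, 0.056], [0, 0, -0.04, 0, 0.056], [0, 0, -0.03, 0, 0.056]]

```text
time: 25.95
tcp_pos: [0.5267, -0.0826, 0.2237]
tcp_rot: [2.448, 1.965, 0.004]
wrist_force: [-0.4, 0.4, -0.1]
finger_gap: 0.655
```

Request:
play_rows:
  motion:
    - [[0.01, 0.02, -0.01, 0, 0.056], [0.04, -0.02, -0.02, 0, 0.056], [0.05, -0.03, 0, 0, 0.056], [0.05, -0.03, 0, 0, 0.056], [0.05, -0.02, 0, 0, 0.056], [0.05, 0, 0, 0, 0.056], [0.04, 0, 0, 0, 0.056], [0, 0, 0, 0, 0.056]]

```text
time: 26.95
tcp_pos: [0.511, 0.2201, 0.2513]
tcp_rot: [2.446, 1.971, 0.002]
wrist_force: [-0.3, -0.8, 0.1]
finger_gap: 0.657
```

Run:
```python
from loc import *
snap('scene','scene9');snap('top','top9')
z=lambda n,l,t,r,b,S:cv2.resize(cv2.imread(f'pics/{n}.png')[t:b,l:r],None,fx=S,fy=S,interpolation=cv2.INTER_CUBIC)
o=np.hstack([z('scene9',250,200,350,350,4),z('top9',310,125,410,275,4)]);cv2.imwrite('pics/s9.png',o)
```

```text
26.95 [0.51100703 0.22014968 0.25129969] yaw 1.3564543785505543 gap 0.6566654303171038 F [-0.3 -0.8  0.1] q6 -0.9705742072534359
```

View pics/s9.png

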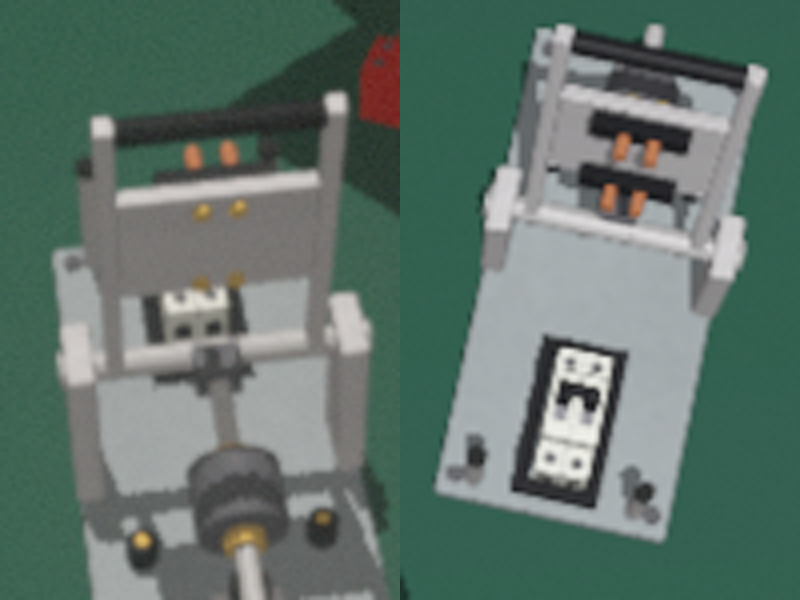

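View pics/top9.png

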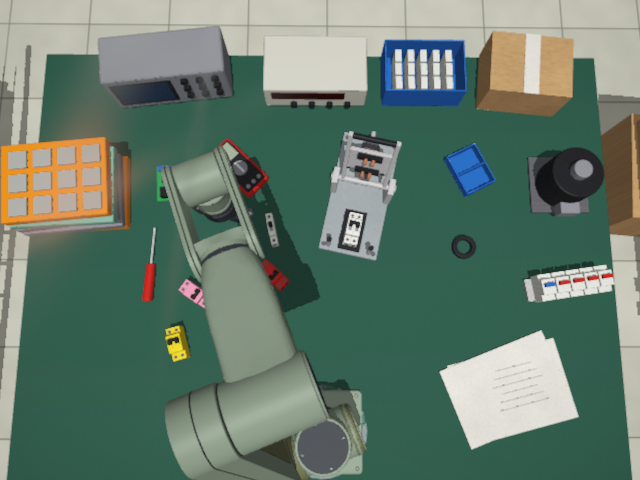

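The breaker sits squarely in the nest, the gate is open on its stop, and the robot touches nothing.

```bash
python3 -c "
from plant import env
print(env.finish_job())"
```

```text
the job is handed in; nothing more can be done
None
```

The gate is open and resting by itself on its rubber stop, and breaker2 is in the nest and released. The job was handed in at about 27 s of the 67 s allowed.

- **Gate:** I gripped the bar and swung it along its arc at about 0.6 to 0.8 rad/s, then slowed to 0.32 rad/s and less past 1.3 rad. The stop made contact at about 1.76 rad. The peak tangential push there was about 15 N, against the 30 N limit. I backed off to a light contact before opening the fingers, and the wrist force read about zero afterwards. One thing was off: my assumed arc was a few mm wrong midway, so the bar saw up to about 24 N along the arm (in the direction of the hinge) near 0.9 rad.
- **Breaker:** It went into the nest with no sideways contact. The floor was felt at a tool height of 61 mm, about the expected 60.5 mm. The seating force was about 8 N before release, against the 40 N limit.
- **Last checks:** The final pictures show the breaker square and upright in the pocket and the gate still on its stop. The other things look to be where they were, though the arm hid breaker3, one pink look-alike and part of the meter in the last top picture. The robot was clear of everything. The camera position estimates for the nest and the handle agreed within 1 to 4 mm.

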